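# Nest the half-shells by colour and set the cored one in the closing ring

## Task

Sort the four loose half-shells on the seam bench, all kept rim up: nest the two empty red ones one inside the other in the sample shell on the red stack stand, and nest the empty white one in the sample shell on the white stack stand. The red one already filled with cork will not nest, so seat it in the black rubber lip of the closing ring, ready for the press. Everything must sit fully down, straight and let go, and the burnisher, caliper and mallet stay where they lie.

Things in the scene. Friction and masses are not known exactly. Their poses are not given: they have to be found in the camera images.
- red_a_mid (a point): Empty deep red hard-plastic half-shell of a practice ball, a thin round bowl, 66 mm across the rim, 40 mm tall, standing rim up on a flat 20 mm pad: straight band (outer radius 33 mm) from 31.5 mm up to the rim, ball-shaped bottom (radius 33 mm) below it; wall 3.5 mm, about 35 g. Point: on its axis, 20 mm above its underside; z points out of the rim. One of two alike.
- red_b_mid (a point): Empty deep red hard-plastic half-shell of a practice ball, a thin round bowl, 66 mm across the rim, 40 mm tall, standing rim up on a flat 20 mm pad: straight band (outer radius 33 mm) from 31.5 mm up to the rim, ball-shaped bottom (radius 33 mm) below it; wall 3.5 mm, about 35 g. Point: on its axis, 20 mm above its underside; z points out of the rim. The other of the two.
- white_mid (a point): Empty white hard-plastic half-shell of a practice ball, a thin round bowl, 66 mm across the rim, 40 mm tall, standing rim up on a flat 20 mm pad: straight band (outer radius 33 mm) from 31.5 mm up to the rim, ball-shaped bottom (radius 33 mm) below it; wall 3.5 mm, about 35 g. Point: on its axis, 20 mm above its underside; z points out of the rim.
- cored_mid (a point): Deep red half-shell filled flush to the rim with tan cork (a cork disc in a red ring from above), 66 mm across the rim, 40 mm tall, standing rim up on a flat 20 mm pad: straight band (outer radius 33 mm) from 31.5 mm up to the rim, ball-shaped bottom (radius 33 mm) below it; about 75 g. Point: on its axis, 20 mm above its underside; z points out of the rim.
- red_stand: Red stack stand, fixed: a dark walnut disc, 96 mm across, 12 mm thick, carrying a fixed deep red sample half-shell, shaped like the loose ones, rim up 52 mm above the bench. Origin on its axis at bench level, z up. A shell lowered into one below it centres itself and rests 22 mm higher than that one: here with its underside 34 mm above the bench, the second at 57 mm.
- white_stand: White stack stand, fixed: a dark walnut disc, 96 mm across, 12 mm thick, carrying a fixed white sample half-shell, shaped like the loose ones, rim up 52 mm above the bench. Origin on its axis at bench level, z up. A shell lowered into one below it centres itself and rests 22 mm higher than that one: here with its underside 34 mm above the bench.
- closing_ring: Closing ring, fixed, empty: a dark iron disc 100 mm across, 8 mm thick, with a black rubber ring on it, 81 mm outside, 59 mm inside, its top 25 mm above the bench. Origin on its axis at bench level, z up. A half-shell lowered rim up into the rubber ring centres itself and rests with its underside 8 mm above the bench.
- burnisher: Bone burnisher, an ivory-coloured flat bar 150 x 20 x 9 mm lying loose on the bench along its x axis. Origin under its middle. Not to be moved.
- caliper: Brass outside caliper with two bowed legs, about 185 x 100 mm and 13 mm high, lying loose on the bench along its x axis. Origin under its middle. Not to be moved.
- mallet: Dark walnut mallet lying loose on the bench: handle along its x axis, head (100 mm long along its y axis, 59 mm thick) at its +x end 100 mm from the origin, handle end 128 mm from the origin at its -x end. Origin at bench level between them. Not to be moved.

How it is judged:
At the end, for the whole second after the job is handed in: Both empty red shells are nested on the red stand (one in the sample shell, the other in it), the white shell on the white stand and the cork-filled shell in the closing ring: each within 10 mm of the axis, within 6 mm of its seated height, upright within 0.22 rad, let go and at rest ((((horizontal distance between red_a_mid and red_stand below 0.01 m and height (world z) of red_a_mid between 0.0484 and 0.0604 m and angle between red_a_mid's own z axis and vertical below 0.22 rad) and (horizontal distance between red_b_mid and red_stand below 0.01 m and height (world z) of red_b_mid between 0.0708 and 0.0828 m and angle between red_b_mid's own z axis and vertical below 0.22 rad)) or ((horizontal distance between red_b_mid and red_stand below 0.01 m and height (world z) of red_b_mid between 0.0484 and 0.0604 m and angle between red_b_mid's own z axis and vertical below 0.22 rad) and (horizontal distance between red_a_mid and red_stand below 0.01 m and height (world z) of red_a_mid between 0.0708 and 0.0828 m and angle between red_a_mid's own z axis and vertical below 0.22 rad))) and horizontal distance between white_mid and white_stand below 0.01 m and height (world z) of white_mid between 0.0484 and 0.0604 m and angle between each of white_mid, cored_mid's own z axis and vertical below 0.22 rad and horizontal distance between cored_mid and closing_ring below 0.01 m and height (world z) of cored_mid between 0.0224 and 0.0344 m and linear speed of each of red_a, red_b, white, cored below 0.02 m/s); the robot touches nothing.
It fails at once if the burnisher was moved by more than 25 mm (distance of burnisher from where it was at the start of the episode above 0.025 m).
It fails at once if the caliper was moved by more than 25 mm (distance of caliper from where it was at the start of the episode above 0.025 m).
It fails at once if the mallet was moved by more than 25 mm (distance of mallet from where it was at the start of the episode above 0.025 m).
It also fails if it takes over 106 s, if anything falls off the work surface, if the arm or the gripper's body presses on something with over 40 N, if the wrist force passes 120 N, or if a joint passes its speed limit or range.

## Robot

A 6-joint arm with a two-finger parallel gripper is mounted at the origin on the work surface. World frame = base frame: x ahead of the robot, y to its left, z up, the work surface at z = 0. Lengths are in m, angles in rad, forces in N, time in s.
With the tool pointing down it reaches from about 0.4 to 0.825 m from the base axis. Payload 7 kg.
Tool frame: the origin (TCP) lies on the centre line of the jaws, within the pads' length; the fingertips stand 22 mm ahead of it and the grasp point (between the pads) lies 3 mm ahead of it; z points along the fingers, y is the line along which they close (so a half turn about z gives the same grasp; the last joint's range is limited). The gripper opens to 88 mm and grips with 3 to 60 N. Pads are 19 mm wide; open, the fingers measure 130 mm over their backs; the gripper's body (78 mm by 193 mm) begins 47 mm behind the grasp point.
Start: joints at [-0.899, 0.359, 0.012, 0, -1.224, -0.288], TCP at [0.253, -0.626, 0.249] pointing down, gripper open.
Joint ranges: [-3.07, 3.07], [-1.43, 2.12], [-1.02, 1.25], [-3.03, 1.67], [-3.05, -0], [-3.03, 3.03]. Speed limits (rad/s): [2.39, 2.39, 3.01, 3.14, 3.14, 3.14].

## Interface

Orientations are given as [roll, pitch, yaw] about the fixed x, y, z axes, in that order (R = Rz(yaw) Ry(pitch) Rx(roll)).
In Python, from station import monitor, viewer, order gives the robot as it stands. The module is installed in compiled form; this text tells all that it offers.
- The arm moves only by the tool servo_tool, never from a script. Its argument "targets" is a list of rows, each an object with "angular": the turn, a rotation vector about the tool's x, y, z in degrees, a list of three; "xyz": the shift along the tool's x, y, z in cm, a list of three; "claw": the finger opening in cm, from 0 to 8.76. A call has 1 to 20 rows; each row shifts and turns the commanded pose from where the row before left it, along the tool's axes as they then stand; what a row does not reach is not made up. A row lasts 1/10 s, in which the tool goes at most 50 mm and 8.59 degrees, less where a joint would pass 70% of its speed; a pose out of reach is approached as far as the arm can. A call is refused whole if a number of a shift passes 5 or a number of a turn 8.59, either way. A call with a gripper value outside its range is refused whole. The fingers move at their own pace and stop on an object; "force" is the grip in N (left out, the last holds). Time passes only in rows, so rows that do not move let the fingers close. It gives the time, the measured TCP pose, the force, the opening and the grip force at its end, in the units of the state.
- monitor.get_state(): the state, without advancing time (a new reading comes with each control period).
- viewer.grab_frame(name): name is "scene" or "top"; returns a dict with "color" (400x640x3 uint8, blue, green, red), "fovy" (degrees; the focal length in pixels is half the picture's height over the tangent of half this angle, whatever the lens; pixels are square), "cx", "cy" (the principal point, pixels), "R" (3x3) and "t" (3): a world point X has camera coordinates R X + t. Camera axes: x right, y down, z forward; pixel columns grow to the right and rows downward; lengths in m; the calibration is good to about 2 mm. A picture is of the moment at which its call begins. There is no depth.
- order.job_done(): hands the job in; it is judged then, once.
The state is a dict: "t": time; "q": joint angles; "qd": joint speeds; "joint_efforts": joint torques, N m; "eef_pos": TCP position; "ee_rot": TCP orientation; "force": force on the tool from outside, world axes, zero at the start; "moment": the same for the moment, N m; "width": finger opening in m; "gripper_force": force on a finger pad.
Only numpy, scipy, OpenCV 4.12 (cv2) and the standard library are available. Lean on these libraries where they do the work, as an engineer would, in place of code of your own. Each camera call takes 0.05 s, during which the arm holds its last target. There are 200 camera calls.

## Working session

There is one attempt and no reset: what is moved stays moved. The work goes in short steps, Python scripts to look and compute and a tool call to move; the robot and the scene stay as the last step left them, time stands still between calls to the robot, and variables do not carry over. Pictures are saved under pics/ and viewed, at most 14 in all, crops included, and the job is handed in when it is done.

Besides the shell and the picture viewer there is one more tool, called in YAML: its name, and indented under it one key for each argument. servo_tool: Moves the arm, as the interface text tells. Its arguments: {"type":"object","properties":{"targets":{"type":"array"},"force":{"type":"number"}},"required":["targets"]}

```bash
mkdir -p pics
python3 - <<'E'
from station import monitor, viewer
import cv2
s=monitor.get_state();print(s)
for n in("scene","top"):
    f=viewer.grab_frame(n);cv2.imwrite(f"pics/{n}0.png",f["color"]);print(n,f["fovy"],f["cx"],f["cy"],f["R"],f["t"])
E
```

```text
{'t': 0.0, 'q': array([-8.98918551e-01,  3.59357957e-01,  1.10583387e-02, -3.43486290e-04,
       -1.22408805e+00, -2.88120639e-01]), 'qd': array([-3.62872934e-05,  1.02518151e-04,  9.05674839e-04,  4.28172420e-04,
       -1.56570946e-03,  1.94837533e-04]), 'joint_efforts': array([ 3.03870647e-04, -5.82716775e+01,  2.93062162e+01,  6.99715465e+00,
        7.05628467e-03, -1.24163557e-04]), 'eef_pos': array([ 0.2525449 , -0.62548974,  0.24764234]), 'ee_rot': array([ 3.13997515e+00, -1.42632902e-04, -2.75795238e+00]), 'force': array([-0.53755949, -0.19215713, -0.70610007]), 'moment': array([0.00383817, 0.01507455, 0.04694673]), 'gripper_force': 0.0, 'width': 0.08766640333307725}
scene 45.04571289342924 325.12854657030095 200.8708857925765 [[ 0.60687762  0.79474878 -0.00859872]
 [ 0.4950576  -0.38645015 -0.77818652]
 [-0.62178576  0.46800712 -0.62797437]] [-0.31322612 -0.22105594  1.73873483]
top 57.84641014512305 320.57764786917176 200.2584496437452 [[ 0.02636539 -0.99962913  0.00681613]
 [-0.99085851 -0.02703527 -0.13216848]
 [ 0.13230374 -0.00326915 -0.99120383]] [-0.01197453  0.56780048  0.97842488]
```

View pics/top0.png

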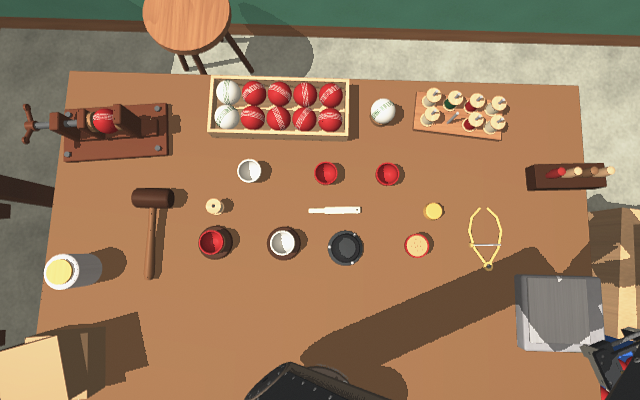

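View pics/scene0.png

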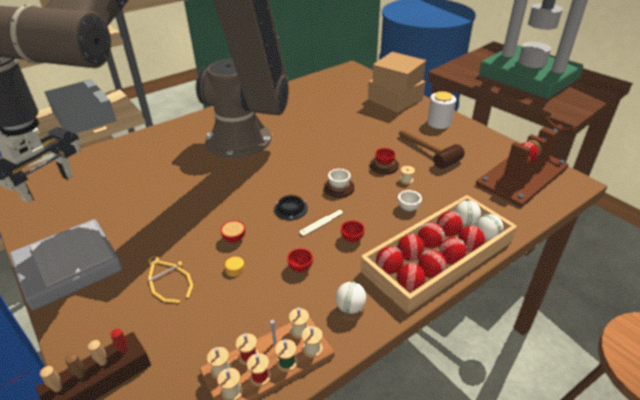

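The top view shows loose white at (249,171), reds at (327,173) and (387,174), cored at (417,245). The red stand is at (214,242), the white stand at (284,243), the ring at (345,248), the burnisher at (335,210) and the caliper near (487,238). The scene view agrees. Next I measure these.

```bash
cat > h.py <<'E'
import numpy as np, cv2
from station import monitor, viewer
def ray(f,u,v,z):
    F=200/np.tan(np.radians(f["fovy"])/2); R,t=f["R"],f["t"]
    C=-R.T@t; d=R.T@np.array([(u-f["cx"])/F,(v-f["cy"])/F,1])
    return C+d*(z-C[2])/d[2]
def masks(img):
    h=cv2.cvtColor(img,cv2.COLOR_BGR2HSV); H,S,V=cv2.split(h)
    return dict(red=((H<6)|(H>172))&(S>170)&(V>50), white=(S<70)&(V>110), dark=(V<75)&(S<120))
def find(f,kind,u,v,z,r=26):
    m=masks(f["color"])[kind].astype(np.uint8)
    w=np.zeros_like(m); cv2.circle(w,(u,v),r,1,-1); m&=w
    cs,_=cv2.findContours(m,cv2.RETR_EXTERNAL,cv2.CHAIN_APPROX_NONE)
    c=max(cs,key=cv2.contourArea); (a,b),_,_=e=cv2.fitEllipse(cv2.convexHull(c))
    p=ray(f,a,b,z); d=np.linalg.norm(ray(f,a+e[1][1]/2,b,z)-ray(f,a-e[1][1]/2,b,z))
    return (round(a,1),round(b,1)),np.round(e[1],1),np.round(p,4),round(d*1e3,1)
E
python3 - <<'E'
from h import *
f=viewer.grab_frame("top")
for n,k,u,v,z in [("redL","red",327,173,.038),("redR","red",387,174,.038),("white","white",249,171,.038),("cored","red",417,245,.038),
  ("rstand","red",214,242,.05),("wstand","white",284,243,.05),("ring","dark",345,248,.015)]:
    print(n,*find(f,k,u,v,z,18 if k=="red" else 22))
g=viewer.grab_frame("scene")
for n,k,u,v,z in [("redL","red",352,231,.038),("redR","red",300,260,.038),("white","white",410,200,.038),("cored","red",233,231,.038),
  ("rstand","red",386,157,.05),("wstand","white",339,178,.05),("ring","dark",291,207,.015)]:
    print(n,*find(g,k,u,v,z,18))
E
```

```text
redL (325.4, 172.6) [22.7 23.3] [ 0.6472 -0.0083  0.038 ] 66.0
redR (386.9, 173.6) [23.  23.4] [ 0.6494 -0.1829  0.038 ] 66.4
white (248.8, 170.5) [23.6 24.1] [0.6475 0.2089 0.038 ] 68.3
cored (416.5, 245.3) [23.5 24.4] [ 0.4494 -0.2654  0.038 ] 67.5
rstand (210.7, 241.8) [23.9 24.8] [0.4439 0.2996 0.05  ] 67.4
wstand (281.9, 242.5) [24.8 25.2] [0.4472 0.1057 0.05  ] 68.8
ring (346.6, 247.3) [30.1 32.3] [ 0.439  -0.0738  0.015 ] 91.2
redL (352.1, 230.3) [21.4 23.7] [ 0.6554 -0.0146  0.038 ] 63.9
redR (299.7, 259.5) [23.6 25.5] [ 0.658  -0.1888  0.038 ] 64.3
white (409.3, 199.8) [20.8 23.2] [0.6565 0.2009 0.038 ] 67.4
cored (232.1, 228.1) [24.  27.9] [ 0.4483 -0.2661  0.038 ] 76.0
rstand (384.5, 155.7) [16.2 19.7] [0.4555 0.2883 0.05  ] 63.7
wstand (338.9, 177.5) [19.5 22.5] [0.4579 0.0978 0.05  ] 68.6
ring (290.2, 207.8) [23.6 31. ] [ 0.45   -0.0782  0.015 ] 91.0
```

servo_tool:
  targets:
    - {"angular": [0, 0, 7.33], "xyz": [0, 0, 0], "claw": 8.76}
    - {"angular": [0, 0, 7.33], "xyz": [0, 0, 0], "claw": 8.76}
    - {"angular": [0, 0, 7.33], "xyz": [0, 0, 0], "claw": 8.76}
    - {"angular": [0, 0, 0], "xyz": [-1.97, 3.6, 0], "claw": 8.76}
    - {"angular": [0, 0, 0], "xyz": [-1.97, 3.6, 0], "claw": 8.76}
    - {"angular": [0, 0, 0], "xyz": [-1.97, 3.6, 0], "claw": 8.76}
    - {"angular": [0, 0, 0], "xyz": [-1.97, 3.6, 0], "claw": 8.76}
    - {"angular": [0, 0, 0], "xyz": [-1.97, 3.6, 1], "claw": 8.76}
    - {"angular": [0, 0, 0], "xyz": [-1.97, 3.6, 2], "claw": 8.76}
    - {"angular": [0, 0, 0], "xyz": [-1.97, 3.6, 2], "claw": 8.76}
    - {"angular": [0, 0, 0], "xyz": [-1.97, 3.6, 2], "claw": 8.76}
    - {"angular": [0, 0, 0], "xyz": [-1.97, 3.6, 2], "claw": 8.76}
    - {"angular": [0, 0, 0], "xyz": [-1.97, 3.6, 2], "claw": 8.76}
    - {"angular": [0, 0, 0], "xyz": [0, 0, 0], "claw": 8.76}
    - {"angular": [0, 0, 0], "xyz": [0, 0, 0], "claw": 8.76}
  force: 15

```text
t: 1.7
eef_pos: [0.4499, -0.2651, 0.1382]
ee_rot: [3.142, -0.001, -3.139]
force: [-0.8, -0.0, 0.5]
width: 0.0874
gripper_force: 0.0
```

servo_tool:
  targets:
    - {"angular": [0, 0, 0], "xyz": [0, 0, 2.5], "claw": 8.76}
    - {"angular": [0, 0, 0], "xyz": [0, 0, 2.5], "claw": 8.76}
    - {"angular": [0, 0, 0], "xyz": [0, 0, 2.5], "claw": 8.76}
    - {"angular": [0, 0, 0], "xyz": [0, 0, 1.2], "claw": 8.76}
    - {"angular": [0, 0, 0], "xyz": [0, 0, 1.0], "claw": 8.76}
    - {"angular": [0, 0, 0], "xyz": [0, 0, 0], "claw": 8.76}
    - {"angular": [0, 0, 0], "xyz": [0, 0, 0], "claw": 6}
    - {"angular": [0, 0, 0], "xyz": [0, 0, 0], "claw": 6}
    - {"angular": [0, 0, 0], "xyz": [0, 0, 0], "claw": 6}
    - {"angular": [0, 0, 0], "xyz": [0, 0, 0], "claw": 6}
    - {"angular": [0, 0, 0], "xyz": [0, 0, 0], "claw": 6}
    - {"angular": [0, 0, 0], "xyz": [0, 0, 0], "claw": 6}

```text
t: 2.9
eef_pos: [0.4504, -0.266, 0.0423]
ee_rot: [-3.141, 0.001, -3.141]
force: [-0.8, 0.7, 5.4]
width: 0.0649
gripper_force: 15.0
```

Run:
```python
from h import *
f=viewer.grab_frame("top");cv2.imwrite("pics/t1.png",cv2.resize(f["color"][140:300,170:450],None,fx=2.8,fy=2.8,interpolation=cv2.INTER_CUBIC))
```

```text
(no output)
```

View pics/t1.png

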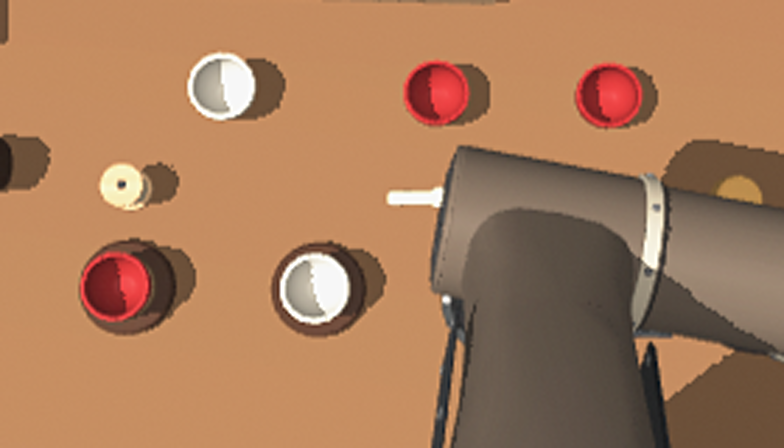

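Crop shows the arm over the cored shell, with the grasp holding at 65 mm. Shells and stands are as measured. I'll zoom on the ring in the first picture.

Run:
```python
from h import *
f=viewer.grab_frame("top");im=cv2.imread("pics/top0.png")
V=im.max(2)
c=cv2.resize(im[222:274,318:374],None,fx=10,fy=10,interpolation=cv2.INTER_NEAREST)
c=cv2.convertScaleAbs(c,alpha=2.2)
cv2.imwrite("pics/ring.png",c)
for th in (25,40,55):
    m=((V<th)*1).astype(np.uint8); w=np.zeros_like(m);cv2.circle(w,(345,248),22,1,-1);m&=w
    cs,_=cv2.findContours(m,cv2.RETR_EXTERNAL,2);k=max(cs,key=cv2.contourArea);print(th,cv2.fitEllipse(k),cv2.boundingRect(k))
for p in((345.5,247.5,.025),(345.5,247.5,.008)):print(ray(f,*p))
```

```text
Traceback (most recent call last):
ValueError: max() iterable argument is empty
```

View pics/ring.png

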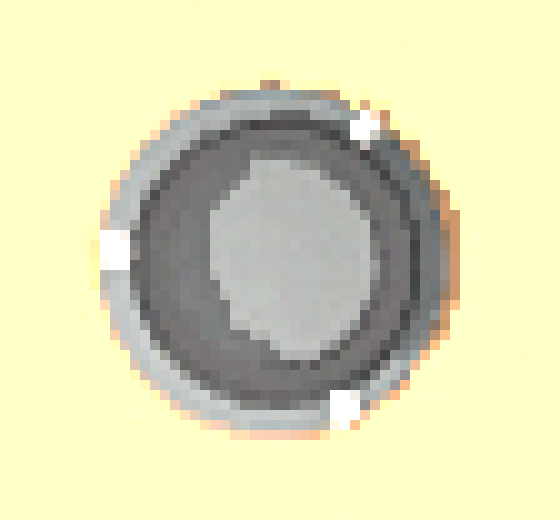

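The disc spans columns 105–448 and rows 90–432 of the crop, which puts its centre at about (345.1,247.6). The rubber spans columns 135–418 and rows 118–408, centre about (345.2,247.8). Both sizes match the given ones.

Run:
```python
from h import *
f=viewer.grab_frame("top")
for p in((345.1,247.6,.008),(345.2,247.8,.025)):print(ray(f,*p))
```

```text
[ 0.43809606 -0.07008904  0.008     ]
[ 0.43747343 -0.06912133  0.025     ]
```

servo_tool:
  targets:
    - {"angular": [0, 0, 0], "xyz": [0, 0, -1.5], "claw": 6}
    - {"angular": [0, 0, 0], "xyz": [0, 0, -2.5], "claw": 6}
    - {"angular": [0, 0, 0], "xyz": [0, 0, -2], "claw": 6}
    - {"angular": [0, 0, 0], "xyz": [0.2, 2, 0], "claw": 6}
    - {"angular": [0, 0, 0], "xyz": [0.2, 3.5, 0], "claw": 6}
    - {"angular": [0, 0, 0], "xyz": [0.2, 4, 0], "claw": 6}
    - {"angular": [0, 0, 0], "xyz": [0.2, 4, 0], "claw": 6}
    - {"angular": [0, 0, 0], "xyz": [0.2, 3.5, 0], "claw": 6}
    - {"angular": [0, 0, 0], "xyz": [0.16, 2.6, 0], "claw": 6}
    - {"angular": [0, 0, 0], "xyz": [0, 0, 0], "claw": 6}
    - {"angular": [0, 0, 0], "xyz": [0, 0, 0], "claw": 6}
    - {"angular": [0, 0, 0], "xyz": [0, 0, 2], "claw": 6}
    - {"angular": [0, 0, 0], "xyz": [0, 0, 1.5], "claw": 6}
    - {"angular": [0, 0, 0], "xyz": [0, 0, 0.8], "claw": 6}
    - {"angular": [0, 0, 0], "xyz": [0, 0, 0.4], "claw": 6}
    - {"angular": [0, 0, 0], "xyz": [0, 0, 0], "claw": 6}
    - {"angular": [0, 0, 0], "xyz": [0, 0, 0], "claw": 6}

```text
t: 4.75
eef_pos: [0.4384, -0.0701, 0.0549]
ee_rot: [3.142, 0.0, 3.141]
force: [0.3, 0.1, -0.9]
width: 0.0648
gripper_force: 15.0
```

servo_tool:
  targets:
    - {"angular": [0, 0, 0], "xyz": [0, 0, 0.2], "claw": 6}
    - {"angular": [0, 0, 0], "xyz": [0, 0, 0.2], "claw": 6}
    - {"angular": [0, 0, 0], "xyz": [0, 0, 0.1], "claw": 6}
    - {"angular": [0, 0, 0], "xyz": [0, 0, 0], "claw": 6}
    - {"angular": [0, 0, 0], "xyz": [0, 0, 0], "claw": 6}

```text
t: 5.25
eef_pos: [0.4388, -0.0701, 0.0503]
ee_rot: [-3.141, 0.001, -3.141]
force: [0.0, -3.2, 7.8]
width: 0.0648
gripper_force: 15.0
```

servo_tool:
  targets:
    - {"angular": [0, 0, 0], "xyz": [0, 0, 0], "claw": 8.76}
    - {"angular": [0, 0, 0], "xyz": [0, 0, 0], "claw": 8.76}
    - {"angular": [0, 0, 0], "xyz": [0, 0, 0], "claw": 8.76}
    - {"angular": [0, 0, 0], "xyz": [0, 0, -1.5], "claw": 8.76}
    - {"angular": [0, 0, 0], "xyz": [0, 0, -3], "claw": 8.76}
    - {"angular": [0, 0, 0], "xyz": [0, 0, -3.5], "claw": 8.76}
    - {"angular": [0, 0, 0], "xyz": [-2.09, 2.79, 0], "claw": 8.76}
    - {"angular": [0, 0, 0], "xyz": [-2.09, 2.79, 0], "claw": 8.76}
    - {"angular": [0, 0, 0], "xyz": [-2.09, 2.79, 0], "claw": 8.76}
    - {"angular": [0, 0, 0], "xyz": [-2.09, 2.79, 0], "claw": 8.76}
    - {"angular": [0, 0, 0], "xyz": [-2.09, 2.79, 0], "claw": 8.76}
    - {"angular": [0, 0, 0], "xyz": [-2.09, 2.79, 0], "claw": 8.76}
    - {"angular": [0, 0, 0], "xyz": [-2.09, 2.79, 0], "claw": 8.76}
    - {"angular": [0, 0, 0], "xyz": [-2.09, 2.79, 0], "claw": 8.76}
    - {"angular": [0, 0, 0], "xyz": [-2.09, 2.79, 0], "claw": 8.76}
    - {"angular": [0, 0, 0], "xyz": [-2.09, 2.79, 0], "claw": 8.76}
    - {"angular": [0, 0, 0], "xyz": [0, 0, 0], "claw": 8.76}
    - {"angular": [0, 0, 0], "xyz": [0, 0, 0], "claw": 8.76}

```text
t: 7.05
eef_pos: [0.6468, 0.2097, 0.1283]
ee_rot: [-3.141, -0.002, -3.141]
force: [-0.7, 0.1, 0.1]
width: 0.0874
gripper_force: 0.0
```

Run:
```python
from h import *
f=viewer.grab_frame("top");g=viewer.grab_frame("scene")
a=cv2.resize(f["color"][140:290,170:450],None,fx=2.8,fy=2.8,interpolation=cv2.INTER_CUBIC)
b=cv2.resize(g["color"][180:240,240:350],None,fx=3,fy=3);o=np.zeros((600,784,3),np.uint8);o[:420]=a;o[420:,:330]=b
cv2.imwrite("pics/t2.png",o)
print("cored",find(f,"red",345,246,.046,22))
```

```text
cored ((345.4, 248.4), array([21.8, 23.8]), array([ 0.4358, -0.0681,  0.046 ]), np.float64(65.1))
```

View pics/t2.png

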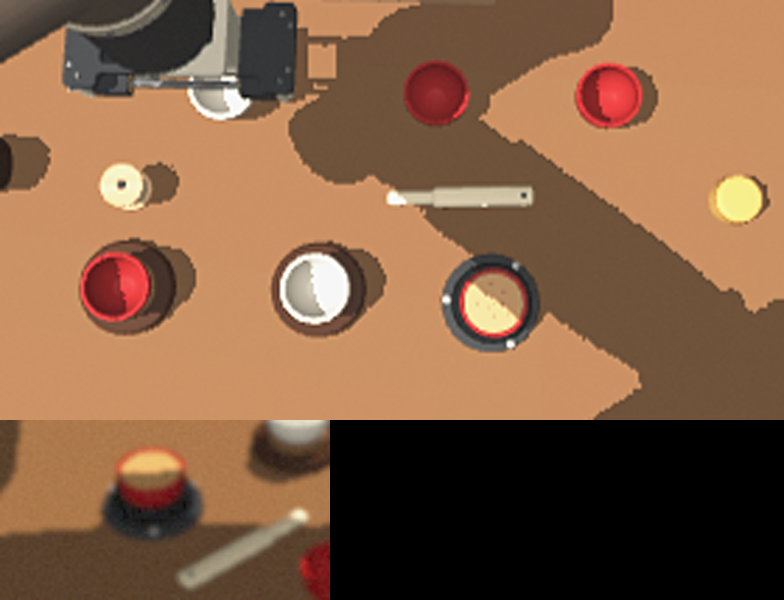

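The cored shell sits level and central in the ring, at about crop (493,303). Its grip height implies an underside of 8 mm. The gripper is now over the white shell.

servo_tool:
  targets:
    - {"angular": [0, 0, 0], "xyz": [0, 0, 2.5], "claw": 8.76}
    - {"angular": [0, 0, 0], "xyz": [0, 0, 2.5], "claw": 8.76}
    - {"angular": [0, 0, 0], "xyz": [0, 0, 2], "claw": 8.76}
    - {"angular": [0, 0, 0], "xyz": [0, 0, 1.1], "claw": 8.76}
    - {"angular": [0, 0, 0], "xyz": [0, 0, 0.6], "claw": 8.76}
    - {"angular": [0, 0, 0], "xyz": [0, 0, 0], "claw": 8.76}
    - {"angular": [0, 0, 0], "xyz": [0, 0, 0], "claw": 6}
    - {"angular": [0, 0, 0], "xyz": [0, 0, 0], "claw": 6}
    - {"angular": [0, 0, 0], "xyz": [0, 0, 0], "claw": 6}
    - {"angular": [0, 0, 0], "xyz": [0, 0, 0], "claw": 6}
    - {"angular": [0, 0, 0], "xyz": [0, 0, 0], "claw": 6}
    - {"angular": [0, 0, 0], "xyz": [0, 0, 0], "claw": 6}
  force: 12

```text
t: 8.35
eef_pos: [0.6476, 0.2093, 0.0433]
ee_rot: [3.141, 0.001, -3.141]
force: [-1.0, 0.4, 5.7]
width: 0.0661
gripper_force: 12.0
```

servo_tool:
  targets:
    - {"angular": [0, 0, 0], "xyz": [0, 0, -2], "claw": 6}
    - {"angular": [0, 0, 0], "xyz": [0, 0, -3.5], "claw": 6}
    - {"angular": [0, 0, 0], "xyz": [0, 0, -3.5], "claw": 6}
    - {"angular": [0, 0, 0], "xyz": [1.5, -0.78, 0], "claw": 6}
    - {"angular": [0, 0, 0], "xyz": [2.5, -1.3, 0], "claw": 6}
    - {"angular": [0, 0, 0], "xyz": [3, -1.55, 0], "claw": 6}
    - {"angular": [0, 0, 0], "xyz": [3, -1.55, 0], "claw": 6}
    - {"angular": [0, 0, 0], "xyz": [3, -1.55, 0], "claw": 6}
    - {"angular": [0, 0, 0], "xyz": [3, -1.55, 0], "claw": 6}
    - {"angular": [0, 0, 0], "xyz": [2.5, -1.3, 0], "claw": 6}
    - {"angular": [0, 0, 0], "xyz": [1.53, -0.78, 0], "claw": 6}
    - {"angular": [0, 0, 0], "xyz": [0, 0, 0], "claw": 6}
    - {"angular": [0, 0, 0], "xyz": [0, 0, 2], "claw": 6}
    - {"angular": [0, 0, 0], "xyz": [0, 0, 1.5], "claw": 6}
    - {"angular": [0, 0, 0], "xyz": [0, 0, 1], "claw": 6}
    - {"angular": [0, 0, 0], "xyz": [0, 0, 0.5], "claw": 6}
    - {"angular": [0, 0, 0], "xyz": [0, 0, 0], "claw": 6}
    - {"angular": [0, 0, 0], "xyz": [0, 0, 0], "claw": 6}

```text
t: 10.15
eef_pos: [0.4472, 0.1057, 0.0828]
ee_rot: [3.142, 0.0, -3.141]
force: [-0.9, -0.4, -0.5]
width: 0.0661
gripper_force: 12.0
```

servo_tool:
  targets:
    - {"angular": [0, 0, 0], "xyz": [0, 0, 0.2], "claw": 6}
    - {"angular": [0, 0, 0], "xyz": [0, 0, 0.2], "claw": 6}
    - {"angular": [0, 0, 0], "xyz": [0, 0, 0.1], "claw": 6}
    - {"angular": [0, 0, 0], "xyz": [0, 0, 0], "claw": 6}
    - {"angular": [0, 0, 0], "xyz": [0, 0, 0], "claw": 6}

```text
t: 10.65
eef_pos: [0.4468, 0.1052, 0.0778]
ee_rot: [-3.141, 0.0, -3.142]
force: [-0.1, -3.0, 4.6]
width: 0.0662
gripper_force: 12.0
```

servo_tool:
  targets:
    - {"angular": [0, 0, 0], "xyz": [0, 0, 0], "claw": 8.76}
    - {"angular": [0, 0, 0], "xyz": [0, 0, 0], "claw": 8.76}
    - {"angular": [0, 0, 0], "xyz": [0, 0, 0], "claw": 8.76}
    - {"angular": [0, 0, 0], "xyz": [0, 0, -1.5], "claw": 8.76}
    - {"angular": [0, 0, 0], "xyz": [0, 0, -2.5], "claw": 8.76}
    - {"angular": [0, 0, 0], "xyz": [0, 0, -2], "claw": 8.76}
    - {"angular": [0, 0, 0], "xyz": [-2.5, -1.42, 0], "claw": 8.76}
    - {"angular": [0, 0, 0], "xyz": [-2.5, -1.42, 0], "claw": 8.76}
    - {"angular": [0, 0, 0], "xyz": [-2.5, -1.42, 0], "claw": 8.76}
    - {"angular": [0, 0, 0], "xyz": [-2.5, -1.42, 0], "claw": 8.76}
    - {"angular": [0, 0, 0], "xyz": [-2.5, -1.42, 0], "claw": 8.76}
    - {"angular": [0, 0, 0], "xyz": [-2.5, -1.42, 0], "claw": 8.76}
    - {"angular": [0, 0, 0], "xyz": [-2.5, -1.42, 0], "claw": 8.76}
    - {"angular": [0, 0, 0], "xyz": [-2.54, -1.41, 0], "claw": 8.76}
    - {"angular": [0, 0, 0], "xyz": [0, 0, 0], "claw": 8.76}
    - {"angular": [0, 0, 0], "xyz": [0, 0, 0], "claw": 8.76}

```text
t: 12.25
eef_pos: [0.647, -0.0082, 0.1366]
ee_rot: [-3.142, -0.001, 3.14]
force: [0.0, -0.8, -1.0]
width: 0.0875
gripper_force: 0.0
```

Run:
```python
from h import *
f=viewer.grab_frame("top");g=viewer.grab_frame("scene")
a=cv2.resize(f["color"][140:290,170:450],None,fx=2.8,fy=2.8,interpolation=cv2.INTER_CUBIC)
b=cv2.resize(g["color"][130:220,260:410],None,fx=2,fy=2);o=np.zeros((600,784,3),np.uint8);o[:420]=a;o[420:,:300]=b
cv2.imwrite("pics/t3.png",o)
print("white",find(f,"white",281,242,.073,22))
```

```text
white ((281.3, 242.4), array([25.6, 26. ]), array([0.447 , 0.1049, 0.073 ]), np.float64(69.2))
```

View pics/t3.png

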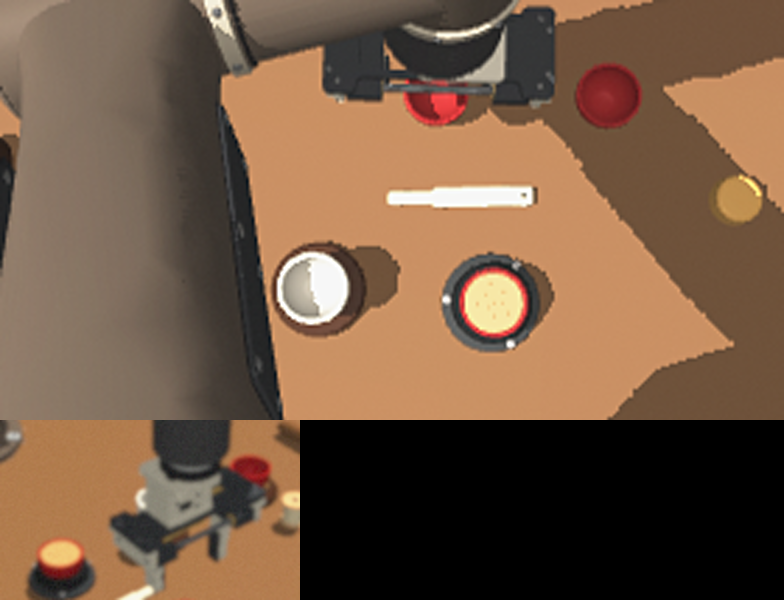

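White is nested and centred at (281,242), measured at (0.447, 0.105). The gripper is over the left red shell.

servo_tool:
  targets:
    - {"angular": [0, 0, 0], "xyz": [0, 0, 2.5], "claw": 8.76}
    - {"angular": [0, 0, 0], "xyz": [0, 0, 2.5], "claw": 8.76}
    - {"angular": [0, 0, 0], "xyz": [0, 0, 2.5], "claw": 8.76}
    - {"angular": [0, 0, 0], "xyz": [0, 0, 1.2], "claw": 8.76}
    - {"angular": [0, 0, 0], "xyz": [0, 0, 0.8], "claw": 8.76}
    - {"angular": [0, 0, 0], "xyz": [0, 0, 0], "claw": 8.76}
    - {"angular": [0, 0, 0], "xyz": [0, 0, 0], "claw": 6}
    - {"angular": [0, 0, 0], "xyz": [0, 0, 0], "claw": 6}
    - {"angular": [0, 0, 0], "xyz": [0, 0, 0], "claw": 6}
    - {"angular": [0, 0, 0], "xyz": [0, 0, 0], "claw": 6}
    - {"angular": [0, 0, 0], "xyz": [0, 0, 0], "claw": 6}
    - {"angular": [0, 0, 0], "xyz": [0, 0, 0], "claw": 6}

```text
t: 13.55
eef_pos: [0.6478, -0.0079, 0.0434]
ee_rot: [3.141, 0.001, -3.141]
force: [-1.7, 1.4, 5.1]
width: 0.0661
gripper_force: 12.0
```

servo_tool:
  targets:
    - {"angular": [0, 0, 0], "xyz": [0, 0, -2], "claw": 6}
    - {"angular": [0, 0, 0], "xyz": [0, 0, -3.5], "claw": 6}
    - {"angular": [0, 0, 0], "xyz": [0, 0, -3.5], "claw": 6}
    - {"angular": [0, 0, 0], "xyz": [1.0, 1.5, 0], "claw": 6}
    - {"angular": [0, 0, 0], "xyz": [1.8, 2.7, 0], "claw": 6}
    - {"angular": [0, 0, 0], "xyz": [2.2, 3.3, 0], "claw": 6}
    - {"angular": [0, 0, 0], "xyz": [2.2, 3.3, 0], "claw": 6}
    - {"angular": [0, 0, 0], "xyz": [2.2, 3.3, 0], "claw": 6}
    - {"angular": [0, 0, 0], "xyz": [2.2, 3.3, 0], "claw": 6}
    - {"angular": [0, 0, 0], "xyz": [2.2, 3.3, 0], "claw": 6}
    - {"angular": [0, 0, 0], "xyz": [2.2, 3.3, 0], "claw": 6}
    - {"angular": [0, 0, 0], "xyz": [2.2, 3.3, 0], "claw": 6}
    - {"angular": [0, 0, 0], "xyz": [1.4, 2.2, 0], "claw": 6}
    - {"angular": [0, 0, 0], "xyz": [0.73, 1.25, 0], "claw": 6}
    - {"angular": [0, 0, 0], "xyz": [0, 0, 0], "claw": 6}
    - {"angular": [0, 0, 0], "xyz": [0, 0, 2], "claw": 6}
    - {"angular": [0, 0, 0], "xyz": [0, 0, 1.5], "claw": 6}
    - {"angular": [0, 0, 0], "xyz": [0, 0, 1], "claw": 6}
    - {"angular": [0, 0, 0], "xyz": [0, 0, 0.5], "claw": 6}
    - {"angular": [0, 0, 0], "xyz": [0, 0, 0], "claw": 6}

```text
t: 15.55
eef_pos: [0.444, 0.2988, 0.082]
ee_rot: [-3.141, -0.001, 3.141]
force: [0.8, 0.2, -0.6]
width: 0.0657
gripper_force: 12.0
```

servo_tool:
  targets:
    - {"angular": [0, 0, 0], "xyz": [0, 0, 0.2], "claw": 6}
    - {"angular": [0, 0, 0], "xyz": [0, 0, 0.2], "claw": 6}
    - {"angular": [0, 0, 0], "xyz": [0, 0, 0.1], "claw": 6}
    - {"angular": [0, 0, 0], "xyz": [0, 0, 0], "claw": 6}
    - {"angular": [0, 0, 0], "xyz": [0, 0, 0], "claw": 6}

```text
t: 16.05
eef_pos: [0.4441, 0.2994, 0.078]
ee_rot: [-3.142, 0.0, -3.142]
force: [0.1, -3.4, 4.9]
width: 0.066
gripper_force: 12.0
```

servo_tool:
  targets:
    - {"angular": [0, 0, 0], "xyz": [0, 0, 0], "claw": 8.76}
    - {"angular": [0, 0, 0], "xyz": [0, 0, 0], "claw": 8.76}
    - {"angular": [0, 0, 0], "xyz": [0, 0, 0], "claw": 8.76}
    - {"angular": [0, 0, 0], "xyz": [0, 0, -1.5], "claw": 8.76}
    - {"angular": [0, 0, 0], "xyz": [0, 0, -2.5], "claw": 8.76}
    - {"angular": [0, 0, 0], "xyz": [0, 0, -2], "claw": 8.76}
    - {"angular": [0, 0, 0], "xyz": [-1.71, -4.02, 0], "claw": 8.76}
    - {"angular": [0, 0, 0], "xyz": [-1.71, -4.02, 0], "claw": 8.76}
    - {"angular": [0, 0, 0], "xyz": [-1.71, -4.02, 0], "claw": 8.76}
    - {"angular": [0, 0, 0], "xyz": [-1.71, -4.02, 0], "claw": 8.76}
    - {"angular": [0, 0, 0], "xyz": [-1.71, -4.02, 0], "claw": 8.76}
    - {"angular": [0, 0, 0], "xyz": [-1.71, -4.02, 0], "claw": 8.76}
    - {"angular": [0, 0, 0], "xyz": [-1.71, -4.02, 0], "claw": 8.76}
    - {"angular": [0, 0, 0], "xyz": [-1.71, -4.02, 0], "claw": 8.76}
    - {"angular": [0, 0, 0], "xyz": [-1.71, -4.02, 0], "claw": 8.76}
    - {"angular": [0, 0, 0], "xyz": [-1.71, -4.02, 0], "claw": 8.76}
    - {"angular": [0, 0, 0], "xyz": [-1.71, -4.02, 0], "claw": 8.76}
    - {"angular": [0, 0, 0], "xyz": [-1.72, -4.0, 0], "claw": 8.76}
    - {"angular": [0, 0, 0], "xyz": [0, 0, 0], "claw": 8.76}
    - {"angular": [0, 0, 0], "xyz": [0, 0, 0], "claw": 8.76}

```text
t: 18.05
eef_pos: [0.649, -0.1837, 0.1365]
ee_rot: [3.141, -0.001, 3.139]
force: [0.1, 1.8, 0.8]
width: 0.0878
gripper_force: 0.0
```

Run:
```python
from h import *
f=viewer.grab_frame("top");g=viewer.grab_frame("scene")
a=cv2.resize(f["color"][140:290,170:450],None,fx=2.8,fy=2.8,interpolation=cv2.INTER_CUBIC)
b=cv2.resize(g["color"][130:220,260:410],None,fx=2,fy=2);o=np.zeros((600,784,3),np.uint8);o[:420]=a;o[420:,:300]=b
cv2.imwrite("pics/t4.png",o)
print("red1",find(f,"red",210,241,.073,22))
```

```text
red1 ((209.4, 241.8), array([24.6, 27.1]), array([0.4437, 0.2965, 0.073 ]), np.float64(71.9))
```

View pics/t4.png

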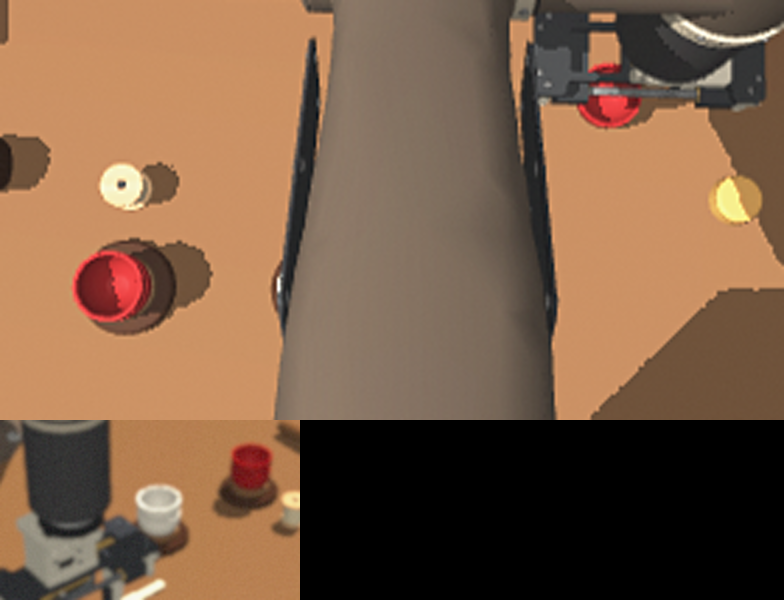

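Both scene and top views show the first red nested straight on its stand, at crop (110,286). Now the second red shell.

servo_tool:
  targets:
    - {"angular": [0, 0, 0], "xyz": [0, 0, 2.5], "claw": 8.76}
    - {"angular": [0, 0, 0], "xyz": [0, 0, 2.5], "claw": 8.76}
    - {"angular": [0, 0, 0], "xyz": [0, 0, 2.5], "claw": 8.76}
    - {"angular": [0, 0, 0], "xyz": [0, 0, 1.2], "claw": 8.76}
    - {"angular": [0, 0, 0], "xyz": [0, 0, 0.8], "claw": 8.76}
    - {"angular": [0, 0, 0], "xyz": [0, 0, 0], "claw": 8.76}
    - {"angular": [0, 0, 0], "xyz": [0, 0, 0], "claw": 6}
    - {"angular": [0, 0, 0], "xyz": [0, 0, 0], "claw": 6}
    - {"angular": [0, 0, 0], "xyz": [0, 0, 0], "claw": 6}
    - {"angular": [0, 0, 0], "xyz": [0, 0, 0], "claw": 6}
    - {"angular": [0, 0, 0], "xyz": [0, 0, 0], "claw": 6}
    - {"angular": [0, 0, 0], "xyz": [0, 0, -2], "claw": 6}
    - {"angular": [0, 0, 0], "xyz": [0, 0, -3], "claw": 6}
    - {"angular": [0, 0, 0], "xyz": [0, 0, -3], "claw": 6}
    - {"angular": [0, 0, 0], "xyz": [0, 0, -3], "claw": 6}
    - {"angular": [0, 0, 0], "xyz": [0, 0, 0], "claw": 6}

```text
t: 19.75
eef_pos: [0.6516, -0.1831, 0.1576]
ee_rot: [-3.14, 0.007, -3.141]
force: [0.5, -0.1, 0.8]
width: 0.0668
gripper_force: 12.0
```

servo_tool:
  targets:
    - {"angular": [0, 0, 0], "xyz": [0.8, 1.9, 0], "claw": 6}
    - {"angular": [0, 0, 0], "xyz": [1.3, 3, 0], "claw": 6}
    - {"angular": [0, 0, 0], "xyz": [1.6, 3.8, 0], "claw": 6}
    - {"angular": [0, 0, 0], "xyz": [1.6, 3.8, 0], "claw": 6}
    - {"angular": [0, 0, 0], "xyz": [1.6, 3.8, 0], "claw": 6}
    - {"angular": [0, 0, 0], "xyz": [1.6, 3.8, 0], "claw": 6}
    - {"angular": [0, 0, 0], "xyz": [1.6, 3.8, 0], "claw": 6}
    - {"angular": [0, 0, 0], "xyz": [1.6, 3.8, 0], "claw": 6}
    - {"angular": [0, 0, 0], "xyz": [1.6, 3.8, 0], "claw": 6}
    - {"angular": [0, 0, 0], "xyz": [1.6, 3.8, 0], "claw": 6}
    - {"angular": [0, 0, 0], "xyz": [1.6, 3.8, 0], "claw": 6}
    - {"angular": [0, 0, 0], "xyz": [1.6, 3.8, 0], "claw": 6}
    - {"angular": [0, 0, 0], "xyz": [1.3, 3, 0], "claw": 6}
    - {"angular": [0, 0, 0], "xyz": [0.7, 2.3, 0], "claw": 6}
    - {"angular": [0, 0, 0], "xyz": [0, 0, 0], "claw": 6}
    - {"angular": [0, 0, 0], "xyz": [0, 0, 0], "claw": 6}
    - {"angular": [0, 0, 0], "xyz": [0, 0, 0], "claw": 6}

```text
t: 21.45
eef_pos: [0.4481, 0.2986, 0.1522]
ee_rot: [-3.141, -0.001, 3.141]
force: [0.3, -0.5, -0.3]
width: 0.0665
gripper_force: 12.0
```

servo_tool:
  targets:
    - {"angular": [0, 0, 0], "xyz": [0.3, 0, 1.6], "claw": 6}
    - {"angular": [0, 0, 0], "xyz": [0, 0, 1.5], "claw": 6}
    - {"angular": [0, 0, 0], "xyz": [0, 0, 1], "claw": 6}
    - {"angular": [0, 0, 0], "xyz": [0, 0, 0.5], "claw": 6}
    - {"angular": [0, 0, 0], "xyz": [0, 0, 0], "claw": 6}
    - {"angular": [0, 0, 0], "xyz": [0, 0, 0], "claw": 6}
    - {"angular": [0, 0, 0], "xyz": [0, 0, 0.2], "claw": 6}
    - {"angular": [0, 0, 0], "xyz": [0, 0, 0.2], "claw": 6}
    - {"angular": [0, 0, 0], "xyz": [0, 0, 0.1], "claw": 6}
    - {"angular": [0, 0, 0], "xyz": [0, 0, 0], "claw": 6}
    - {"angular": [0, 0, 0], "xyz": [0, 0, 0], "claw": 6}

```text
t: 22.55
eef_pos: [0.4452, 0.2994, 0.1016]
ee_rot: [3.142, 0.0, -3.141]
force: [-0.4, -0.3, 0.0]
width: 0.0664
gripper_force: 12.0
```

servo_tool:
  targets:
    - {"angular": [0, 0, 0], "xyz": [0, 0, 0.15], "claw": 6}
    - {"angular": [0, 0, 0], "xyz": [0, 0, 0], "claw": 6}
    - {"angular": [0, 0, 0], "xyz": [0, 0, 0], "claw": 6}

```text
t: 22.85
eef_pos: [0.4453, 0.2994, 0.1002]
ee_rot: [3.141, 0.0, -3.141]
force: [-1.4, 0.7, 3.1]
width: 0.0664
gripper_force: 12.0
```

Contact came at the expected height. Release, lift and back away to the right.

servo_tool:
  targets:
    - {"angular": [0, 0, 0], "xyz": [0, 0, 0], "claw": 8.76}
    - {"angular": [0, 0, 0], "xyz": [0, 0, 0], "claw": 8.76}
    - {"angular": [0, 0, 0], "xyz": [0, 0, 0], "claw": 8.76}
    - {"angular": [0, 0, 0], "xyz": [0, 0, -1.5], "claw": 8.76}
    - {"angular": [0, 0, 0], "xyz": [0, 0, -3], "claw": 8.76}
    - {"angular": [0, 0, 0], "xyz": [0, 0, -3], "claw": 8.76}
    - {"angular": [0, 0, 0], "xyz": [-1, -4, -1], "claw": 8.76}
    - {"angular": [0, 0, 0], "xyz": [-1, -4, 0], "claw": 8.76}
    - {"angular": [0, 0, 0], "xyz": [-1, -4, 0], "claw": 8.76}
    - {"angular": [0, 0, 0], "xyz": [-1, -4, 0], "claw": 8.76}
    - {"angular": [0, 0, 0], "xyz": [-1, -4, 0], "claw": 8.76}
    - {"angular": [0, 0, 0], "xyz": [-1, -4, 0], "claw": 8.76}
    - {"angular": [0, 0, 0], "xyz": [-1, -4, 0], "claw": 8.76}
    - {"angular": [0, 0, 0], "xyz": [-1, -4, 0], "claw": 8.76}
    - {"angular": [0, 0, 0], "xyz": [-1, -4, 0], "claw": 8.76}
    - {"angular": [0, 0, 0], "xyz": [0, -4, 0], "claw": 8.76}
    - {"angular": [0, 0, 0], "xyz": [0, -4, 0], "claw": 8.76}
    - {"angular": [0, 0, 0], "xyz": [0, -4, 0], "claw": 8.76}
    - {"angular": [0, 0, 0], "xyz": [0, -4, 0], "claw": 8.76}
    - {"angular": [0, 0, 0], "xyz": [0, 0, 0], "claw": 8.76}

```text
t: 24.85
eef_pos: [0.5347, -0.2245, 0.1845]
ee_rot: [-3.141, -0.001, 3.138]
force: [-0.0, 0.4, -0.2]
width: 0.0876
gripper_force: 0.0
```

Run:
```python
from h import *
f=viewer.grab_frame("top");g=viewer.grab_frame("scene")
a=cv2.resize(f["color"][150:290,130:510],None,fx=2,fy=2,interpolation=cv2.INTER_CUBIC)
b=cv2.resize(g["color"][120:240,200:420],None,fx=2.6,fy=2.6);o=np.zeros((600,784,3),np.uint8);o[:280,:760]=a;o[285:285+b.shape[0],:b.shape[1]]=b
cv2.imwrite("pics/t5.png",o)
print("red2",find(f,"red",208,241,.095,22))
```

```text
red2 ((208.0, 241.3), array([25.6, 30. ]), array([0.4446, 0.2935, 0.095 ]), np.float64(77.9))
```

View pics/t5.png

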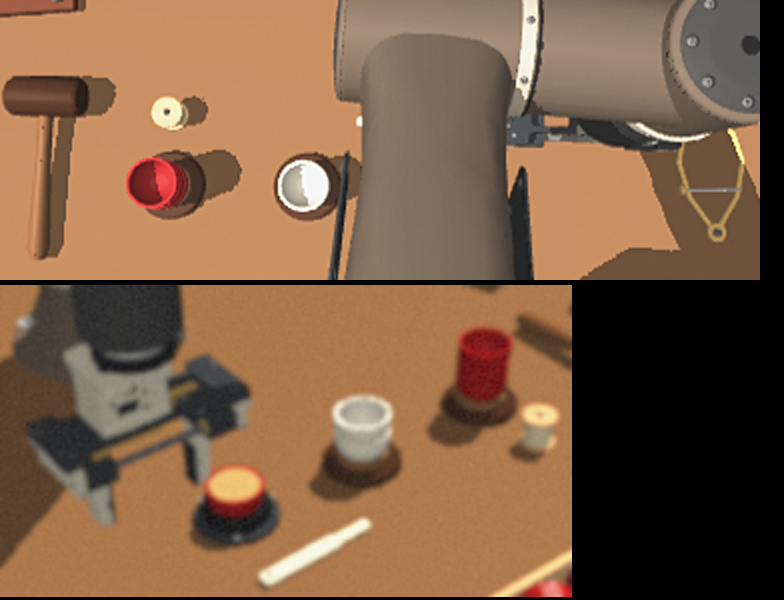

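The red stack stands straight with three rims, at crop (158,185). The white shell is nested and the cored shell is level in the ring. The tools are undisturbed and the gripper is clear.

```bash
python3 -c "
from station import order
print(order.job_done())"
```

```text
the job is handed in; nothing more can be done
None
```

The job is handed in at about 25 s of the 106 s: both empty reds are nested on the red stand, the white one is on the white stand, and the cork-filled one is in the closing ring; the last pictures show all four straight and released and the burnisher, caliper and mallet undisturbed, though the hand-in call gave no verdict.

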